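# Load the die plate under the leaf spring of the extruder's die holder

### The arm

A 7-joint arm with a two-finger parallel gripper is mounted at the origin on the work surface. World frame = base frame: x ahead of the robot, y to its left, z up, the work surface at z = 0. Lengths are in m, angles in degrees, forces in N, time in s.
With the tool pointing down it reaches from about 0.35 to 0.775 m from the base axis. Payload 3.1 kg.
Tool frame: the origin (TCP) lies at the centre of the arm's flange, where the gripper is bolted on; the fingertips stand 173 mm ahead of it and the grasp point (between the pads) lies 155 mm ahead of it (pinch_z is the z of the grasp point in the tool frame, in m); z points along the fingers, x is the direction in which the jaws open and shut, and the axes are right-handed (so a half turn about z gives the same grasp; the last joint's range is limited). The gripper opens to 85 mm and grips with 20 to 120 N. Pads are 22 mm wide; open, the fingers measure 114 mm over their backs; the gripper's body (76 mm by 85 mm) begins 54 mm behind the grasp point. The pads swing forward as they close: fully open they stand 13 mm farther back than shut.
Start: joints at [67.741, 17.813, 0.802, 86.603, -0.252, 75.585, -1.558], TCP at [0.187, -0.517, 0.405] pointing down, gripper open.
Joint ranges: [-154.91, 154.91], [-16.99, 109.72], [-72.82, 74.43], [7.12, 147.25], [-82.49, 262.49], [11.32, 116.49], [-174.64, 174.64]. Speed limits (degrees/s): [159.86, 159.86, 180, 180, 180, 180, 180].

### API

Orientations are given as a 3x3 rotation matrix whose columns are the frame's x, y, z axes.
In Python, from cell import * gives the robot as it stands.
- The arm moves only by the tool send_rows, never from a script. Its argument "increments" is a list of rows, each an object of numbers: "jaw": the opening, from -1 (shut) to 1 (fully open), so that 0 is half open; "dx", "dy", "dz": the shift along the world's x, y, z in units of 60 mm (1.0 is 60 mm); "roll": the turn about the world's z in units of 6 degrees (1.0 is 6 degrees). In form: [{"jaw": .., "dx": .., "dy": .., "dz": .., "roll": ..}, ...]. A call has 1 to 10 rows; each row is the pose to reach, as a shift and turn from the pose commanded when the call began; what a row does not reach only later rows make up. A row lasts 1/8 s, in which the tool goes at most 62.5 mm and 10.7 degrees, less where a joint would pass 70% of its speed; a pose out of reach is approached as far as the arm can. A call with a gripper value outside its range is refused whole. The fingers move at their own pace and stop on an object; the grip force is fixed at half the most. Time passes only in rows, so rows that repeat a pose let the fingers close. It gives the time, the measured TCP pose, the force and the opening at its end, in the units of the state.
- sense(): the state, without advancing time (a new reading comes with each control period).
- grab_frame(name): name is "scene" or "top"; returns a dict with "pixels" (420x560x3 uint8, red, green, blue), "range_z" (420x560 float32, m along the optical axis (not along the pixel's ray), 0 where there is no reading), "intrinsics" (3x3 intrinsics, pixels), "k1" (the pictures are not rectified: a ray, as slopes to the right and down, at radius r is drawn at 1 + k1 r^2 times it, then the intrinsics apply), "R" (3x3) and "t" (3): a world point X has camera coordinates R X + t. Camera axes: x right, y down, z forward; pixel columns grow to the right and rows downward; lengths in m; the calibration is good to about 2 mm. A picture is of the moment at which its call begins.
- job_done(): hands the job in, once; it reports no verdict.
The state is a dict: "time": time; "joint_pos": joint angles; "joint_vel": joint speeds; "joint_efforts": joint torques, N m; "eef_pos": TCP position; "eef_rot": TCP orientation; "wrist_force": force on the tool from outside, world axes, zero at the start; "torque": the same for the moment, N m; "opening": finger opening in m.
Only numpy, scipy, OpenCV 4.12 (cv2) and the standard library are available. Lean on these libraries where they do the work, as an engineer would, in place of code of your own. Each camera call takes 0.05 s, during which the arm holds its last target. There are 200 camera calls.

### The job

Load the clay extruder's die plate into its holder with a fingertip: press the plate down hard just behind its raised thumb ledge until the sprung loading plate under it is level with the holder's floor, keep pressing, and slide it forward under the bridge and the leaf spring until it is fully home against the end stop. Then let go and move clear, so that the loading plate springs up behind it. Never lift the die plate out, and leave the pottery and tools around the holder where they are.

Things in the scene. Friction and masses are not known exactly. Their poses are not given: they have to be found in the camera images.
- holder: Fixed grey and steel die holder, 315 long (x) x 110 wide (y) mm. Origin: its centre, on the bench; +x: the way the die plate is slid; z up. In its frame: steel floor top at z = 20, from x = -19 to 137; side rails' inner faces at y = +-41.7, tops z = 38; entry end (-x) open.
- bridge (a point): Middle of the underside of the holder's dark bar bridging the channel; holder frame (56, 0, 31) mm. Bar 12 mm along x, top z = 41, screws on it to z = 47. A die plate pressed down to the floor passes under it with 3 mm to spare; not pressed, it stands 8 mm higher and its front butts against the bar.
- end_stop (a point): Foot of the end stop's face that the die plate's front must meet; holder frame (137, 0, 20) mm. The stop is a dark block across the holder's far end, top z = 41.
- loading_plate (a joint): Sprung wooden plate in the holder's entry, x = -155 to -20 in the holder's frame, 80 wide, always level. Value in m: 0 = up (its top 28 mm above the bench), 0.0075 = fully down (20.5 mm, level with the floor). Spring: 6 N at the top, 10 N fully down; a steady press of 12 to 20 N on the die plate serves.
- leaf_spring (a joint): Steel leaf spring, 50 mm wide, hinged on the bridge, sloping forward and down to a rounded tip at x = 111 in the holder's frame. Value in rad: 0 = hanging free, tip about 3 mm over the floor; about 0.1 with the die plate under it. It presses on the plate with about 5 N and drags on it. All sliding faces are waxed (friction about 0.25).
- die_plate: Loose aluminium plate, 150 (x) x 80 (y) x 8 mm, about 0.26 kg, round 34 mm hole at x = 22; thumb ledge across it at x = -33 to -25, 64 wide, top 19 mm above the underside. Origin: centre of underside; +x its front. Starts on the raised loading plate, origin at x = -72 to -58 in the holder's frame; home: x = 62, z = 20, its rear 7 mm past the loading plate.
- press_spot (a point): Where to press: upper face of the die plate, mid of the flat part behind the thumb ledge (42 long x 80 wide), 54 mm behind the plate's origin, 8 mm above its underside. A fingertip pressing here and moving forward comes up against the back of the ledge and pushes it.
- clay_tube: Bystander: loose upright fired clay tube, 62 mm across, 70 mm high, open. Origin: centre of its underside. Leave alone.
- plaster_mould: Bystander: loose white plaster cup mould, 84 mm across, 60 mm high. Origin: centre of its underside. Leave alone.
- wood_knife: Bystander: loose flat wooden modelling knife lying on the bench, about 150 x 22 x 8 mm. Origin: underside, mid handle. Leave alone.
Things that resemble listed ones, but are neither listed nor needed, are in the scene too. There is more than one size of the die_plate; the job needs the smallest.

How it is judged:
By the outcome, as a careful person would: the job done as asked, in the order asked, and still so for the second after the job is handed in, with the robot touching nothing.
It also fails if it takes over 58 s, if anything falls off the work surface, if the arm or the gripper's body presses on something with over 40 N, if the wrist force passes 120 N, or if a joint passes its speed limit or range.

## Working session

There is one attempt and no reset: what is moved stays moved. The work goes in short steps, Python scripts to look and compute and a tool call to move; the robot and the scene stay as the last step left them, time stands still between calls to the robot, and variables do not carry over. Pictures are saved under pics/ and viewed, about 8 in all and at most 12, crops included, and the job is handed in when it is done.

Besides the shell and the picture viewer there is one more tool, called after "Call:" as name(argument=value, ...) on one line, values as JSON. send_rows: Moves the arm, as the interface text tells. Its arguments: {"type":"object","properties":{"increments":{"type":"array"}},"required":["increments"]}

```bash
mkdir -p pics
cat > h.py <<'E'
from cell import *
import numpy as np, cv2, pickle
def grab(name,fn):
    f=grab_frame(name); pickle.dump(f,open(f'pics/{fn}.pkl','wb'))
    cv2.imwrite(f'pics/{fn}.png',cv2.cvtColor(f['pixels'],cv2.COLOR_RGB2BGR)); return f
def load(fn): return pickle.load(open(f'pics/{fn}.pkl','rb'))
def cloud(f):
    K=f['intrinsics'];h,w=f['range_z'].shape
    u,v=np.meshgrid(np.arange(w),np.arange(h))
    D=np.array([f['k1'],0,0,0,0.])
    s=cv2.undistortPoints(np.stack([u,v],-1).reshape(-1,1,2).astype(float),np.array(K,float),D).reshape(h,w,2)
    z=f['range_z']; P=np.dstack([s[...,0]*z,s[...,1]*z,z])
    W=(P-np.array(f['t']))@np.array(f['R']); W[z==0]=np.nan; return W
def proj(f,X):
    R=np.array(f['R'],float); 
    return cv2.projectPoints(np.array(X,float).reshape(-1,1,3),cv2.Rodrigues(R)[0],np.array(f['t'],float),np.array(f['intrinsics'],float),np.array([f['k1'],0,0,0,0.]))[0].reshape(-1,2)
E
python3 - <<'E'
from h import *
a=grab('scene','s0');b=grab('top','t0')
for f in (a,b): print(f['k1'],np.round(-np.array(f['R']).T@f['t'],3),f['intrinsics'][0])
s=sense();print(s['time'],s['eef_pos'],s['eef_rot'],s['wrist_force'],s['opening'])
E
```

```text
-0.10775045750102755 [1.021 0.037 0.682] [382.40195782   0.         279.27200688]
-0.057331683732721316 [0.482 0.151 1.122] [498.17973212   0.         286.03652208]
0.1 [ 0.18687711 -0.51697069  0.40370873] [[ 3.39997903e-01 -9.40425851e-01 -8.03654282e-04]
 [-9.40423757e-01 -3.39998843e-01  1.98591463e-03]
 [-2.14084698e-03  8.05687705e-05 -9.99997705e-01]] [-0.81959466 -0.71665759  0.31418638] 0.08565138482556404
```

View pics/s0.png

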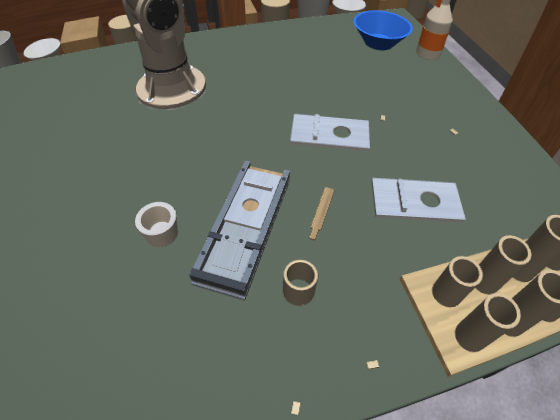

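View pics/t0.png

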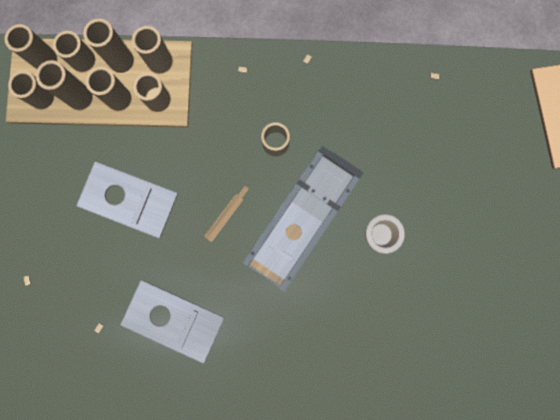

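The scene shows the holder at about (242,228), with a die plate in it. Two larger-looking plates lie loose on the bench, at (330,131) and (418,199) in the scene view, or (127,200) and (172,321) in the top view. The clay tube is at (300,283), the mould at (157,224) and the knife at (321,212). I'll measure these next.

Run:
```python
from h import *
f=load('t0');W=cloud(f)
print('axes px(293,232)',W[232,293],'bench',W[350,400],W[10+60,220])
# rectangle of holder region: mask height>12mm in crop
m=(W[...,2]>0.010)
lab=cv2.connectedComponentsWithStats(m.astype(np.uint8))
n,L,S,C=lab
for i in range(1,n):
    if S[i,4]>150:
        P=W[L==i][:,:2].astype(np.float32)*1000
        print(i,C[i].round(),cv2.minAreaRect(P),'zmax',np.nanpercentile(W[L==i][:,2],98).round(3))
m=(W[...,2]>0.004)&(W[...,2]<0.016)
n,L,S,C=cv2.connectedComponentsWithStats(m.astype(np.uint8))
for i in range(1,n):
    if S[i,4]>300: print('low',C[i].round(),cv2.minAreaRect(W[L==i][:,:2].astype(np.float32)*1000))
img=cv2.resize(f['pixels'][140:300,230:370],None,fx=3.7,fy=3.7,interpolation=cv2.INTER_CUBIC)
cv2.imwrite('pics/c0.png',img[...,::-1])
```

```text
axes px(293,232) [0.52344041 0.12507861 0.02509529] bench [ 0.26736394 -0.12167532 -0.00248391] [ 0.89673977  0.30440944 -0.0026745 ]
1 [98. 77.] ((857.7579956054688, 582.639892578125), (202.98448181152344, 422.3828430175781), 0.33566349744796753) zmax 0.164
2 [550. 106.] ((811.3471069335938, -479.8671569824219), (240.1981964111328, 66.79946899414062), 9.963715553283691) zmax 0.016
4 [276. 138.] ((725.657470703125, 168.9308319091797), (59.8881950378418, 60.695037841796875), 89.1451187133789) zmax 0.071
5 [303. 218.] ((555.78955078125, 103.50421142578125), (110.7002182006836, 310.28900146484375), 57.67012023925781) zmax 0.044
26 [148. 207.] ((567.8890991210938, 446.4505310058594), (89.99101257324219, 105.99215698242188), 72.79706573486328) zmax 0.028
31 [ 95. 203.] ((582.5099487304688, 568.09130859375), (65.02921295166016, 55.65070343017578), 70.41571807861328) zmax 0.015
63 [120. 214.] ((555.64111328125, 511.4956970214844), (55.2061767578125, 39.452571868896484), 69.5887222290039) zmax 0.015
82 [385. 234.] ((524.6094360351562, -70.58134460449219), (79.60115814208984, 81.5805358886718
[... 292 characters left out ...]
26
low [121.  97.] ((858.3450317382812, 585.1876220703125), (206.93722534179688, 427.95159912109375), 0.8024716973304749)
low [549. 107.] ((812.141845703125, -460.8561706542969), (67.86827850341797, 247.25845336914062), 89.93309020996094)
low [127. 199.] ((586.3138427734375, 502.6445007324219), (206.59535217285156, 109.60491943359375), 70.29126739501953)
low [226. 215.] ((562.7963256835938, 272.5677795410156), (22.587614059448242, 144.857177734375), 54.52922439575195)
low [381. 234.] ((524.8433837890625, -71.76979064941406), (44.697723388671875, 44.944217681884766), 1.4734563827514648)
low [173. 321.] ((320.412353515625, 387.28125), (204.14910888671875, 109.0745849609375), 67.68939971923828)
```

View pics/c0.png

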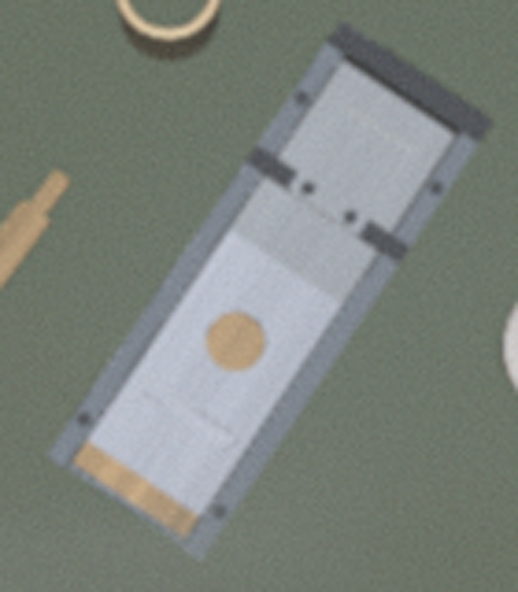

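The plate in the holder fits: it is 80 mm wide and the two bench plates are about 205 x 109 mm, so it is the smallest. Next I'll refine the poses in the holder frame with both cameras.

```bash
cat >> h.py <<'E'
def toH(W,c,th,dz=0):
    a=np.radians(th);R=np.array([[np.cos(a),np.sin(a)],[-np.sin(a),np.cos(a)]])
    H=W.copy();H[...,:2]=(W[...,:2]-c)@R.T;H[...,2]+=dz;return H*1000
E
python3 - <<'E'
from h import *
c=np.array([.5558,.1035]);th=-32.33
for n in ('t0','s0'):
    f=load(n);W=cloud(f);H=toH(W,c,th)
    b=H[(np.abs(H[...,0])<250)&(np.abs(H[...,1])<150)&(np.abs(H[...,1])>70)];print(n,'bench z',np.nanmedian(b[:,2]).round(2))
    x,y,z=H[...,0],H[...,1],H[...,2]
    # rails: outer edges, per x-bin extents of z>20
    for s in (-1,1):
        xs=np.arange(-130,130,10);e=[];ei=[]
        for q in xs:
            k=(np.abs(x-q)<6)&(s*y>30)&(s*y<65)&(z>30)
            yy=s*y[k]; e.append(np.percentile(yy,97) if yy.size>3 else np.nan); ei.append(np.percentile(yy,3) if yy.size>3 else np.nan)
        e=np.array(e);ei=np.array(ei);g=~np.isnan(e)
        p=np.polyfit(xs[g],e[g],1);print('rail',s,'outer slope deg',np.degrees(np.arctan(s*p[0])).round(2),'y0',p[1].round(1),'inner',np.nanmedian(ei).round(1))
    k=(np.abs(y)<30)
    print('height profile along x:')
    print([(q,np.round(np.nanmedian(z[k&(np.abs(x-q)<2.5)]),1) if (k&(np.abs(x-q)<2.5)).any() else None) for q in range(-165,170,5)])
    r=(np.abs(np.abs(y)-48)<5)&(z>30);print('rail x extent',np.nanpercentile(x[r],[0.5,99.5]))
E
```

```text
t0 bench z -1.39
rail -1 outer slope deg 0.02 y0 54.1 inner 31.2
rail 1 outer slope deg -0.02 y0 53.3 inner 31.0
height profile along x:
[(-165, np.float64(-0.8)), (-160, np.float64(-1.8)), (-155, np.float64(6.1)), (-150, np.float64(25.5)), (-145, np.float64(27.2)), (-140, np.float64(26.7)), (-135, np.float64(28.5)), (-130, np.float64(35.0)), (-125, np.float64(34.4)), (-120, np.float64(34.3)), (-115, np.float64(34.8)), (-110, np.float64(34.3)), (-105, np.float64(34.9)), (-100, np.float64(34.3)), (-95, np.float64(35.2)), (-90, np.float64(45.3)), (-85, np.float64(35.6)), (-80, np.float64(34.5)), (-75, np.float64(34.5)), (-70, np.float64(34.6)), (-65, np.float64(34.5)), (-60, np.float64(34.3)), (-55, np.float64(33.9)), (-50, np.float64(30.9)), (-45, np.float64(29.4)), (-40, np.float64(28.9)), (-35, np.float64(29.1)), (-30, np.float64(32.0)), (-25, np.float64(32.6)), (-20, np.float64(34.6)), (-15, np.float64(33.7)), (-10, np.float64(34.4)), (-5, np.float64(34.1)), (0, np.float64(34.7)), (5, np.float64(34.5)), (10, np.float64(34.7)), (15, np.float64(26.0)), (20, np.float64(18.3)), (25, np
[... 1821 characters left out ...]
20.9)), (35, np.float64(21.0)), (40, np.float64(20.8)), (45, np.float64(21.1)), (50, None), (55, np.float64(44.8)), (60, np.float64(45.0)), (65, np.float64(44.4)), (70, np.float64(43.3)), (75, np.float64(41.7)), (80, np.float64(39.9)), (85, np.float64(37.8)), (90, np.float64(35.8)), (95, np.float64(34.1)), (100, np.float64(32.1)), (105, np.float64(30.0)), (110, np.float64(28.8)), (115, np.float64(26.4)), (120, np.float64(20.9)), (125, np.float64(20.4)), (130, np.float64(20.3)), (135, np.float64(20.9)), (140, np.float64(39.6)), (145, np.float64(41.3)), (150, np.float64(41.2)), (155, np.float64(40.9)), (160, np.float64(20.6)), (165, np.float64(1.1))]
rail x extent [-151.99504219  158.77231862]
```

The poses agree between the two cameras:
- **Holder:** centre about (0.5575, 0.1024), with +x heading −32.3°.
- **Die plate:** origin at holder x ≈ −62.5, inside the stated −72 to −58.
- **Press spot:** world (0.459, 0.165), height 36 mm.

I'll shut the gripper, set the jaw axis along holder y, and move above the press spot.

Call:
send_rows(increments=[{"jaw": -1, "dx": 0.5, "dy": 0.8, "dz": 0, "roll": 1.5}, {"jaw": -1, "dx": 1, "dy": 1.6, "dz": 0, "roll": 3}, {"jaw": -1, "dx": 1.5, "dy": 2.4, "dz": 0, "roll": 4.5}, {"jaw": -1, "dx": 2, "dy": 3.2, "dz": 0, "roll": 6}, {"jaw": -1, "dx": 2.5, "dy": 4, "dz": 0, "roll": 7.5}, {"jaw": -1, "dx": 3, "dy": 4.8, "dz": 0, "roll": 9}, {"jaw": -1, "dx": 3.5, "dy": 5.6, "dz": 0, "roll": 10.5}, {"jaw": -1, "dx": 4, "dy": 6.4, "dz": 0, "roll": 12}, {"jaw": -1, "dx": 4, "dy": 7.2, "dz": 0, "roll": 13.5}, {"jaw": -1, "dx": 4, "dy": 8, "dz": 0, "roll": 15}])

```text
time: 1.35
eef_pos: [0.4269, -0.0355, 0.4043]
eef_rot: [[0.939, 0.345, -0.001], [0.345, -0.939, 0.0], [-0.001, -0.001, -1.0]]
wrist_force: [0.4, -0.2, -0.2]
opening: -0.0
```

Call:
send_rows(increments=[{"jaw": -1, "dx": 0.3, "dy": 0.8, "dz": 0, "roll": 1.5}, {"jaw": -1, "dx": 0.59, "dy": 1.6, "dz": 0, "roll": 3}, {"jaw": -1, "dx": 0.59, "dy": 2.4, "dz": 0, "roll": 4.5}, {"jaw": -1, "dx": 0.59, "dy": 3.3, "dz": 0, "roll": 6.25}, {"jaw": -1, "dx": 0.59, "dy": 3.3, "dz": -0.6, "roll": 6.25}, {"jaw": -1, "dx": 0.59, "dy": 3.3, "dz": -1.2, "roll": 6.25}, {"jaw": -1, "dx": 0.59, "dy": 3.3, "dz": -1.8, "roll": 6.25}, {"jaw": -1, "dx": 0.59, "dy": 3.3, "dz": -2.3, "roll": 6.25}, {"jaw": -1, "dx": 0.59, "dy": 3.3, "dz": -2.6, "roll": 6.25}, {"jaw": -1, "dx": 0.59, "dy": 3.3, "dz": -2.6, "roll": 6.25}])

```text
time: 2.6
eef_pos: [0.4615, 0.1601, 0.247]
eef_rot: [[0.539, 0.842, -0.004], [0.842, -0.539, -0.001], [-0.003, -0.003, -1.0]]
wrist_force: [-0.1, -0.6, 0.8]
opening: 0.0001
```

Run:
```python
from h import *
f=grab('scene','s1')
u,v=proj(f,[[.4624,.1626,.05]])[0];u,v=int(u),int(v);print(u,v,sense()['eef_pos'],sense()['wrist_force'])
img=cv2.resize(f['pixels'][max(v-70,0):v+80,u-80:u+80],None,fx=4,fy=4,interpolation=cv2.INTER_CUBIC)
cv2.imwrite('pics/c1.png',img[...,::-1])
```

```text
260 175 [0.46210533 0.16057544 0.2482647 ] [ 0.65671884 -0.23340106  0.76957528]
```

View pics/c1.png

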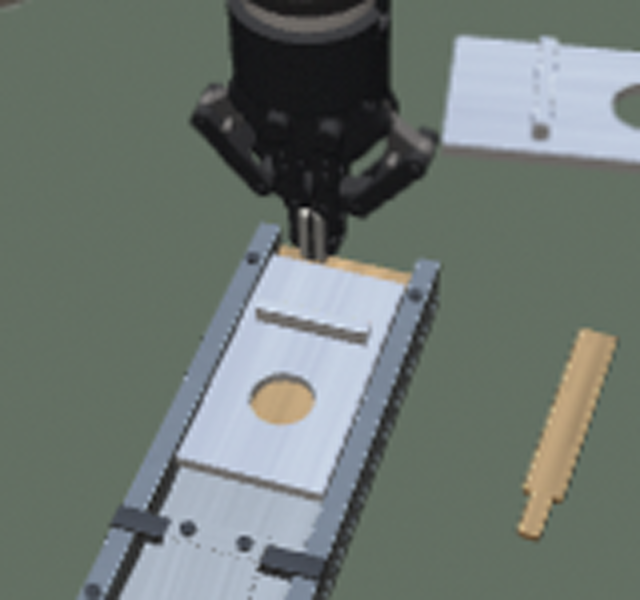

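The crop shows the shut fingertips over the strip behind the ledge (tips near 312,255, ledge at 312,325). They are centred across the channel and squared to it. Now I'll descend.

Call:
send_rows(increments=[{"jaw": -1, "dx": 0, "dy": 0.03, "dz": -0.2, "roll": 0}, {"jaw": -1, "dx": 0, "dy": 0.03, "dz": -0.4, "roll": 0}, {"jaw": -1, "dx": 0, "dy": 0.03, "dz": -0.55, "roll": 0}, {"jaw": -1, "dx": 0, "dy": 0.03, "dz": -0.6, "roll": 0}, {"jaw": -1, "dx": 0, "dy": 0.03, "dz": -0.65, "roll": 0}, {"jaw": -1, "dx": 0, "dy": 0.03, "dz": -0.68, "roll": 0}, {"jaw": -1, "dx": 0, "dy": 0.03, "dz": -0.7, "roll": 0}, {"jaw": -1, "dx": 0, "dy": 0.03, "dz": -0.7, "roll": 0}])

```text
time: 3.65
eef_pos: [0.4624, 0.1626, 0.207]
eef_rot: [[0.539, 0.842, 0.0], [0.842, -0.539, 0.0], [0.0, 0.0, -1.0]]
wrist_force: [-0.7, -0.7, 3.1]
opening: 0.0001
```

Call:
send_rows(increments=[{"jaw": -1, "dx": 0, "dy": 0, "dz": -0.03, "roll": 0}, {"jaw": -1, "dx": 0, "dy": 0, "dz": -0.06, "roll": 0}, {"jaw": -1, "dx": 0, "dy": 0, "dz": -0.09, "roll": 0}, {"jaw": -1, "dx": 0, "dy": 0, "dz": -0.11, "roll": 0}, {"jaw": -1, "dx": 0, "dy": 0, "dz": -0.11, "roll": 0}])

```text
time: 4.28
eef_pos: [0.4625, 0.1629, 0.2019]
eef_rot: [[0.539, 0.842, 0.001], [0.842, -0.539, -0.001], [-0.001, 0.001, -1.0]]
wrist_force: [-5.1, -2.5, 17.3]
opening: 0.0001
```

The load rose to 17 N with the tip at 29 mm, which means the loading plate is at its stop. Now I'll slide forward along (0.845, −0.535).

Call:
send_rows(increments=[{"jaw": -1, "dx": 0.035, "dy": -0.022, "dz": 0, "roll": 0}, {"jaw": -1, "dx": 0.07, "dy": -0.045, "dz": 0, "roll": 0}, {"jaw": -1, "dx": 0.105, "dy": -0.067, "dz": 0, "roll": 0}, {"jaw": -1, "dx": 0.14, "dy": -0.09, "dz": 0, "roll": 0}, {"jaw": -1, "dx": 0.175, "dy": -0.111, "dz": 0, "roll": 0}, {"jaw": -1, "dx": 0.21, "dy": -0.133, "dz": 0, "roll": 0}])

```text
time: 5.03
eef_pos: [0.4743, 0.1568, 0.2019]
eef_rot: [[0.538, 0.843, -0.0], [0.843, -0.538, 0.002], [0.002, -0.001, -1.0]]
wrist_force: [-6.3, 1.1, 16.1]
opening: -0.0002
```

```bash
cat > look.py <<'E'
from h import *
import sys
n=sys.argv[1];c=np.array([.5575,.1024]);th=-32.3
f=grab('top',n);H=toH(cloud(f),c,th,.0015);x,y,z=H[...,0],H[...,1],H[...,2]
k=(np.abs(y)<30)
print([(q,float(np.round(np.nanmedian(z[k&(np.abs(x-q)<2)]),1))) for q in range(-150,140,4) if (k&(np.abs(x-q)<2)).sum()>5])
s=sense();a=np.radians(th);d=s['eef_pos'][:2]-c;F=s['wrist_force']
print('finger holder x,y',1000*(d[0]*np.cos(a)+d[1]*np.sin(a)),1000*(-d[0]*np.sin(a)+d[1]*np.cos(a)),'z',s['eef_pos'][2],'Fx,Fy,Fz',F[0]*np.cos(a)+F[1]*np.sin(a),-F[0]*np.sin(a)+F[1]*np.cos(a),F[2],s['time'])
E
python3 look.py t2
```

```text
[(-150, 454.7), (-146, 456.0), (-142, 456.0), (-138, 454.3), (-134, 452.7), (-130, 451.2), (-126, 449.1), (-122, 448.0), (-118, 449.8), (-114, 448.6), (-110, 449.5), (-106, 448.3), (-102, 446.8), (-98, 445.5), (-94, 444.6), (-90, 433.8), (-86, 432.9), (-82, 433.3), (-78, 432.2), (-74, 441.9), (-70, 440.9), (-66, 435.9), (-62, 429.6), (-58, 426.1), (-54, 418.0), (-50, 408.8), (-38, 26.9), (-34, 25.5), (-30, 21.2), (-26, 23.0), (-22, 24.0), (-18, 25.2), (-14, 27.4), (-10, 27.6), (-6, 28.2), (-2, 28.7), (2, 28.3), (6, 28.4), (10, 29.1), (14, 27.9), (18, 28.3), (22, 29.0), (26, 21.1), (30, 19.5), (34, 20.0), (38, 19.3), (42, 19.8), (46, 19.8), (50, 21.7), (54, 43.1), (58, 44.4), (62, 43.9), (66, 42.6), (70, 40.0), (74, 39.4), (78, 38.7), (82, 36.9), (86, 35.6), (90, 33.5), (94, 32.1), (98, 30.8), (102, 28.6), (106, 27.1), (110, 26.5), (114, 21.4), (118, 19.8), (122, 20.0), (126, 19.5), (130, 19.0), (134, 19.8), (138, 35.4)]
finger holder x,y -98.98440044621047 1.4979326220607645 z 0.20191754930078598 Fx,Fy,Fz -4.587001383032981 -2.1484769899078473 17.068785057641183 5.075
```

The plate top reads 28 mm, flat and level with the floor. The front is at holder x ≈ 25, so it is moving with the finger. I'll carry on.

Call:
send_rows(increments=[{"jaw": -1, "dx": 0.048, "dy": -0.033, "dz": 0, "roll": 0}, {"jaw": -1, "dx": 0.097, "dy": -0.065, "dz": 0, "roll": 0}, {"jaw": -1, "dx": 0.146, "dy": -0.098, "dz": 0, "roll": 0}, {"jaw": -1, "dx": 0.194, "dy": -0.13, "dz": 0, "roll": 0}, {"jaw": -1, "dx": 0.242, "dy": -0.163, "dz": 0, "roll": 0}, {"jaw": -1, "dx": 0.29, "dy": -0.196, "dz": 0, "roll": 0}, {"jaw": -1, "dx": 0.339, "dy": -0.228, "dz": 0, "roll": 0}, {"jaw": -1, "dx": 0.387, "dy": -0.26, "dz": 0, "roll": 0}, {"jaw": -1, "dx": 0.436, "dy": -0.293, "dz": 0, "roll": 0}, {"jaw": -1, "dx": 0.484, "dy": -0.326, "dz": 0, "roll": 0}])

```text
time: 6.32
eef_pos: [0.5041, 0.1374, 0.2019]
eef_rot: [[0.538, 0.843, 0.002], [0.843, -0.538, 0.003], [0.004, -0.0, -1.0]]
wrist_force: [-3.1, 1.7, 12.5]
opening: 0.0001
```

```bash
python3 look.py t3
```

```text
[(-150, 20.4), (-146, 20.7), (-142, 21.1), (-138, 20.6), (-134, 20.2), (-130, 20.2), (-126, 20.3), (-122, 20.2), (-118, 428.4), (-114, 454.0), (-110, 454.9), (-106, 454.0), (-102, 452.9), (-98, 451.5), (-94, 448.4), (-90, 446.0), (-86, 446.8), (-82, 448.3), (-78, 447.7), (-74, 447.2), (-70, 445.1), (-66, 434.0), (-62, 433.6), (-58, 432.8), (-54, 432.3), (-50, 432.4), (-46, 432.3), (-42, 431.4), (-38, 438.0), (-34, 438.0), (-30, 432.5), (-26, 428.7), (-22, 425.3), (-18, 417.8), (-14, 408.3), (18, 28.2), (22, 26.9), (26, 27.6), (30, 28.7), (34, 27.9), (38, 29.0), (42, 28.2), (46, 28.0), (50, 30.4), (54, 44.0), (58, 44.6), (62, 44.1), (66, 42.9), (70, 41.0), (74, 38.7), (78, 38.5), (82, 36.0), (86, 34.2), (90, 33.5), (94, 31.7), (98, 29.4), (102, 29.9), (106, 26.5), (110, 26.1), (114, 22.2), (118, 19.7), (122, 19.9), (126, 19.7), (130, 19.2), (134, 20.1), (138, 34.4)]
finger holder x,y -63.18617872426643 1.003970790201293 z 0.20194448885472796 Fx,Fy,Fz -3.489034022863736 0.4271615314105828 13.26029677532263 6.375
```

The front is past the bridge and the wooden plate reads 20.4 mm (down). I'll press a little harder and continue.

Call:
send_rows(increments=[{"jaw": -1, "dx": 0.048, "dy": -0.032, "dz": -0.007, "roll": 0}, {"jaw": -1, "dx": 0.097, "dy": -0.064, "dz": -0.01, "roll": 0}, {"jaw": -1, "dx": 0.146, "dy": -0.096, "dz": -0.01, "roll": 0}, {"jaw": -1, "dx": 0.194, "dy": -0.127, "dz": -0.01, "roll": 0}, {"jaw": -1, "dx": 0.242, "dy": -0.159, "dz": -0.01, "roll": 0}, {"jaw": -1, "dx": 0.29, "dy": -0.19, "dz": -0.01, "roll": 0}, {"jaw": -1, "dx": 0.339, "dy": -0.222, "dz": -0.01, "roll": 0}, {"jaw": -1, "dx": 0.387, "dy": -0.254, "dz": -0.01, "roll": 0}, {"jaw": -1, "dx": 0.436, "dy": -0.286, "dz": -0.01, "roll": 0}, {"jaw": -1, "dx": 0.484, "dy": -0.318, "dz": -0.01, "roll": 0}])

```text
time: 7.62
eef_pos: [0.5333, 0.1187, 0.2018]
eef_rot: [[0.538, 0.843, 0.003], [0.843, -0.538, 0.004], [0.005, 0.0, -1.0]]
wrist_force: [-3.7, 1.6, 14.1]
opening: -0.0
```

```bash
python3 look.py t4 | tail -1
python3 - <<'E'
from h import *
f=grab('scene','s4');u,v=map(int,proj(f,[[.5575,.1024,.03]])[0])
cv2.imwrite('pics/c4.png',cv2.resize(f['pixels'][v-80:v+90,u-90:u+90],None,fx=3.5,fy=3.5,interpolation=cv2.INTER_CUBIC)[...,::-1])
E
```

```text
finger holder x,y -28.4729636124541 0.7494015334230213 z 0.20185693113665928 Fx,Fy,Fz -3.4838122989640534 -0.3242351232020344 13.574565409606477 7.675
```

View pics/c4.png

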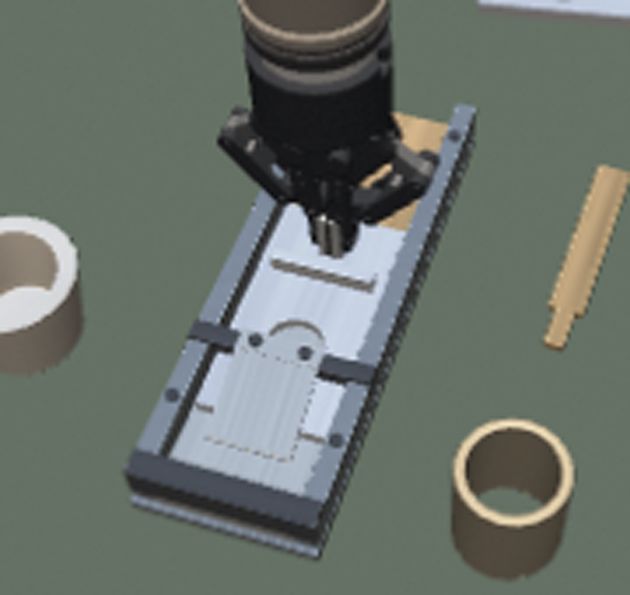

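The plate front sits beneath the leaf's sides (205,407 to 310,438), short of the tip. The ledge is just ahead of the fingers. I'll continue with slightly more press.

Call:
send_rows(increments=[{"jaw": -1, "dx": 0.048, "dy": -0.032, "dz": -0.007, "roll": 0}, {"jaw": -1, "dx": 0.097, "dy": -0.064, "dz": -0.012, "roll": 0}, {"jaw": -1, "dx": 0.146, "dy": -0.096, "dz": -0.015, "roll": 0}, {"jaw": -1, "dx": 0.194, "dy": -0.127, "dz": -0.015, "roll": 0}, {"jaw": -1, "dx": 0.242, "dy": -0.159, "dz": -0.015, "roll": 0}, {"jaw": -1, "dx": 0.29, "dy": -0.19, "dz": -0.015, "roll": 0}, {"jaw": -1, "dx": 0.339, "dy": -0.222, "dz": -0.015, "roll": 0}, {"jaw": -1, "dx": 0.387, "dy": -0.254, "dz": -0.015, "roll": 0}, {"jaw": -1, "dx": 0.436, "dy": -0.286, "dz": -0.015, "roll": 0}, {"jaw": -1, "dx": 0.484, "dy": -0.318, "dz": -0.015, "roll": 0}])

```text
time: 8.98
eef_pos: [0.5605, 0.1022, 0.2017]
eef_rot: [[0.535, 0.845, -0.001], [0.845, -0.535, 0.006], [0.005, -0.004, -1.0]]
wrist_force: [-6.8, 4.0, 18.3]
opening: 0.0001
```

```bash
python3 look.py t5
```

```text
[(-150, 19.9), (-146, 20.4), (-142, 20.5), (-138, 20.4), (-134, 21.2), (-130, 20.4), (-126, 20.7), (-122, 20.7), (-118, 20.0), (-114, 20.8), (-110, 21.1), (-106, 20.5), (-102, 20.5), (-98, 20.2), (-94, 20.4), (-90, 20.0), (-86, 20.4), (-82, 20.5), (-78, 20.1), (-74, 20.2), (-70, 19.9), (-66, 20.3), (-62, 20.2), (-58, 21.7), (-54, 24.6), (-50, 407.9), (-46, 421.0), (-42, 428.8), (-38, 437.8), (-34, 445.8), (-30, 446.6), (-26, 446.3), (-22, 446.3), (-18, 446.4), (-14, 446.4), (-10, 445.8), (-6, 442.9), (-2, 433.4), (2, 433.0), (6, 432.3), (10, 431.7), (14, 431.8), (18, 431.0), (22, 430.7), (26, 431.0), (30, 435.1), (34, 434.7), (38, 430.0), (42, 426.3), (46, 424.3), (50, 416.9), (122, 19.2), (126, 20.3), (130, 19.6), (134, 19.9), (138, 35.6)]
finger holder x,y 3.8919187368903887 1.2726785685565236 z 0.20171489872790216 Fx,Fy,Fz -6.851458590265476 0.2878344666103483 17.515328386866738 9.025
```

Call:
send_rows(increments=[{"jaw": -1, "dx": 0.028, "dy": -0.019, "dz": 0, "roll": 0}, {"jaw": -1, "dx": 0.056, "dy": -0.038, "dz": 0, "roll": 0}, {"jaw": -1, "dx": 0.084, "dy": -0.057, "dz": 0, "roll": 0}, {"jaw": -1, "dx": 0.112, "dy": -0.075, "dz": 0, "roll": 0}, {"jaw": -1, "dx": 0.14, "dy": -0.093, "dz": 0, "roll": 0}, {"jaw": -1, "dx": 0.168, "dy": -0.111, "dz": 0, "roll": 0}, {"jaw": -1, "dx": 0.196, "dy": -0.129, "dz": 0, "roll": 0}, {"jaw": -1, "dx": 0.196, "dy": -0.129, "dz": 0, "roll": 0}])

```text
time: 10.02
eef_pos: [0.5735, 0.0934, 0.2015]
eef_rot: [[0.537, 0.844, 0.002], [0.844, -0.537, 0.006], [0.006, -0.002, -1.0]]
wrist_force: [-6.0, 4.3, 16.9]
opening: 0.0
```

```bash
python3 look.py t6|sed 's/.*(50/(50/'
python3 - <<'E'
from h import *
f=grab('scene','s6');u,v=map(int,proj(f,[[.5975,.0774,.03]])[0])
cv2.imwrite('pics/c6.png',cv2.resize(f['pixels'][v-55:v+55,u-65:u+65],None,fx=5,fy=5,interpolation=cv2.INTER_CUBIC)[...,::-1])
E
```

```text
(50, 432.5), (54, 430.1), (58, 426.1), (62, 422.1), (66, 415.3)]
finger holder x,y 18.36226659801543 0.9664365895576251 z 0.2015160334927536 Fx,Fy,Fz -6.572275134809736 0.07446555172670521 15.38555954524515 10.075
```

View pics/c6.png

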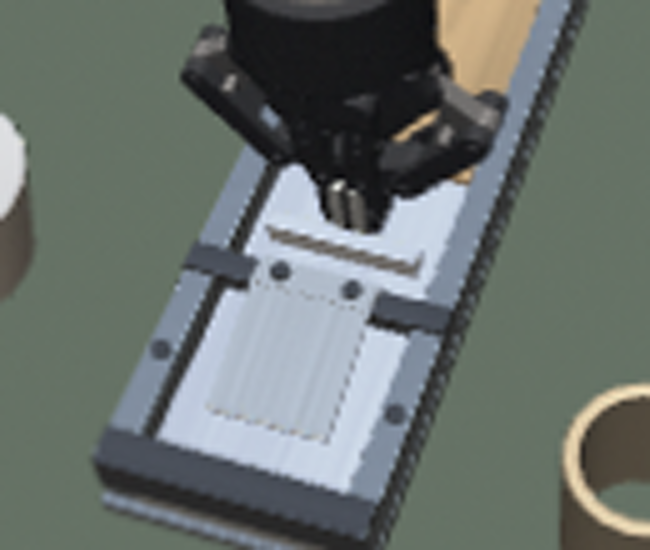

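The plate front is near the stop and the leaf is riding on the plate. I'll go on in 1 mm steps until the forward force jumps.

Call:
send_rows(increments=[{"jaw": -1, "dx": 0.014, "dy": -0.009, "dz": 0, "roll": 0}, {"jaw": -1, "dx": 0.028, "dy": -0.018, "dz": 0, "roll": 0}, {"jaw": -1, "dx": 0.042, "dy": -0.027, "dz": 0, "roll": 0}, {"jaw": -1, "dx": 0.056, "dy": -0.036, "dz": 0, "roll": 0}, {"jaw": -1, "dx": 0.056, "dy": -0.036, "dz": 0, "roll": 0}])

```text
time: 10.75
eef_pos: [0.5767, 0.0914, 0.2015]
eef_rot: [[0.536, 0.844, 0.001], [0.844, -0.536, 0.006], [0.006, -0.002, -1.0]]
wrist_force: [-6.0, 5.4, 16.5]
opening: -0.0001
```

```bash
python3 look.py t7|tail -1
```

```text
finger holder x,y 22.12492710730728 0.952279009088718 z 0.2015405937052155 Fx,Fy,Fz -7.841198901017484 -0.6136332160126794 16.327438764648704 10.8
```

Call:
send_rows(increments=[{"jaw": -1, "dx": 0.014, "dy": -0.009, "dz": 0, "roll": 0}, {"jaw": -1, "dx": 0.028, "dy": -0.018, "dz": 0, "roll": 0}, {"jaw": -1, "dx": 0.028, "dy": -0.018, "dz": 0, "roll": 0}])

```text
time: 11.18
eef_pos: [0.5772, 0.0913, 0.2015]
eef_rot: [[0.536, 0.844, -0.002], [0.844, -0.536, 0.007], [0.005, -0.005, -1.0]]
wrist_force: [-9.2, 5.2, 18.9]
opening: -0.0003
```

```bash
python3 look.py t8|tail -1
```

```text
finger holder x,y 22.649176219597095 1.1198003779431445 z 0.20151174925844778 Fx,Fy,Fz -10.559506577106722 -1.0417226379679043 20.34842994018465 11.225
```

Call:
send_rows(increments=[{"jaw": -1, "dx": 0.014, "dy": -0.009, "dz": 0, "roll": 0}, {"jaw": -1, "dx": 0.028, "dy": -0.018, "dz": 0, "roll": 0}, {"jaw": -1, "dx": 0.028, "dy": -0.018, "dz": 0, "roll": 0}])

```text
time: 11.6
eef_pos: [0.5778, 0.0911, 0.2015]
eef_rot: [[0.535, 0.845, -0.005], [0.845, -0.535, 0.008], [0.004, -0.008, -1.0]]
wrist_force: [-12.6, 5.1, 21.5]
opening: 0.0002
```

```bash
python3 look.py t9|tail -1
```

```text
finger holder x,y 23.176729894239028 1.3218856141845905 z 0.20150703625337066 Fx,Fy,Fz -13.761012978066088 -2.5906648221447783 22.364971894551914 11.65
```

The forward force now climbs (−8 to −14 N) while the finger barely moves. The finger is at x ≈ 23, which puts the origin at about 62, so the plate is home. I'll relieve the push a little, then lift straight off and go clear.

Call:
send_rows(increments=[{"jaw": -1, "dx": -0.02, "dy": 0.013, "dz": 0.005, "roll": 0}, {"jaw": -1, "dx": -0.04, "dy": 0.025, "dz": 0.01, "roll": 0}, {"jaw": -1, "dx": -0.05, "dy": 0.03, "dz": 0.04, "roll": 0}, {"jaw": -1, "dx": -0.05, "dy": 0.03, "dz": 0.1, "roll": 0}, {"jaw": -1, "dx": -0.05, "dy": 0.03, "dz": 0.3, "roll": 0}, {"jaw": -1, "dx": -0.05, "dy": 0.03, "dz": 0.8, "roll": 0}, {"jaw": -1, "dx": -0.05, "dy": 0.03, "dz": 1.5, "roll": 0}, {"jaw": -1, "dx": -0.05, "dy": 0.03, "dz": 2.3, "roll": 0}, {"jaw": -1, "dx": -0.05, "dy": 0.03, "dz": 3, "roll": 0}])

```text
time: 12.78
eef_pos: [0.5786, 0.0849, 0.3815]
eef_rot: [[0.541, 0.841, 0.005], [0.841, -0.541, -0.002], [0.001, 0.005, -1.0]]
wrist_force: [1.2, 0.3, 0.5]
opening: -0.0002
```

Call:
send_rows(increments=[{"jaw": -1, "dx": -0.5, "dy": -0.8, "dz": 0, "roll": 0}, {"jaw": -1, "dx": -1, "dy": -1.6, "dz": 0, "roll": 0}, {"jaw": -1, "dx": -1.5, "dy": -2.4, "dz": 0, "roll": 0}, {"jaw": -1, "dx": -2, "dy": -3.2, "dz": 0, "roll": 0}, {"jaw": -1, "dx": -2, "dy": -4, "dz": 0, "roll": 0}, {"jaw": -1, "dx": -2, "dy": -4.6, "dz": 0, "roll": 0}, {"jaw": -1, "dx": -2, "dy": -4.6, "dz": 0, "roll": 0}])

```text
time: 13.65
eef_pos: [0.4568, -0.1952, 0.3792]
eef_rot: [[0.547, 0.837, 0.001], [0.837, -0.547, -0.004], [-0.003, 0.003, -1.0]]
wrist_force: [0.5, 0.8, 0.0]
opening: 0.0001
```

```bash
python3 look.py t10
python3 - <<'E'
from h import *
f=load('t10')
a=cv2.resize(f['pixels'][130:300,230:370],None,fx=3.4,fy=3.4,interpolation=cv2.INTER_CUBIC)
cv2.imwrite('pics/c10.png',a[...,::-1])
W0=cloud(load('t0'));W=cloud(f)
for n,(c,r) in dict(tube=((276,138),25),mould=((385,234),28),knife=((226,215),30)).items():
    o=[]
    for w in (W0,W):
        s=w[c[1]-r:c[1]+r,c[0]-r:c[0]+r].reshape(-1,3);s=s[(s[:,2]>.004)&(s[:,1]>(-9 if n!='knife' else .2))];o.append(np.median(s,0).round(4))
    print(n,*o)
E
```

```text
[(-150, 28.5), (-146, 28.4), (-142, 27.8), (-138, 28.8), (-134, 27.5), (-130, 28.2), (-126, 28.3), (-122, 27.8), (-118, 28.7), (-114, 28.1), (-110, 27.7), (-106, 28.1), (-102, 28.5), (-98, 28.7), (-94, 27.9), (-90, 27.6), (-86, 27.2), (-82, 28.1), (-78, 28.0), (-74, 28.0), (-70, 28.1), (-66, 27.9), (-62, 27.4), (-58, 28.2), (-54, 28.1), (-50, 28.5), (-46, 27.7), (-42, 27.5), (-38, 27.9), (-34, 27.6), (-30, 27.6), (-26, 27.7), (-22, 28.2), (-18, 22.0), (-14, 19.9), (-10, 27.5), (-6, 28.1), (-2, 28.2), (2, 27.4), (6, 28.0), (10, 27.0), (14, 28.1), (18, 27.8), (22, 28.2), (26, 27.8), (30, 32.1), (34, 38.5), (38, 38.2), (42, 27.6), (46, 27.4), (50, 30.0), (54, 43.5), (58, 44.9), (62, 43.2), (66, 42.5), (70, 41.5), (74, 40.6), (78, 39.0), (82, 38.0), (86, 37.0), (90, 36.5), (94, 35.9), (98, 34.1), (102, 33.3), (106, 31.8), (110, 30.7), (114, 28.7), (118, 27.9), (122, 27.6), (126, 27.5), (130, 27.7), (134, 27.7), (138, 38.3)]
finger holder x,y 72.7478361746407 -302.70004782985944 z 0.3792248558508605 Fx,Fy,Fz -0.3725314550439899 0.5553209385658232 -0.12576875310401253 13.7
tube [0.7284 0.1694 0.0583] [0.728  0.1692 0.0572]
mould [ 0.5249 -0.0762  0.0529] [ 0.525  -0.0763  0.0528]
knife [0.5561 0.2762 0.0066] [0.5578 0.2758 0.0065]
```

View pics/c10.png

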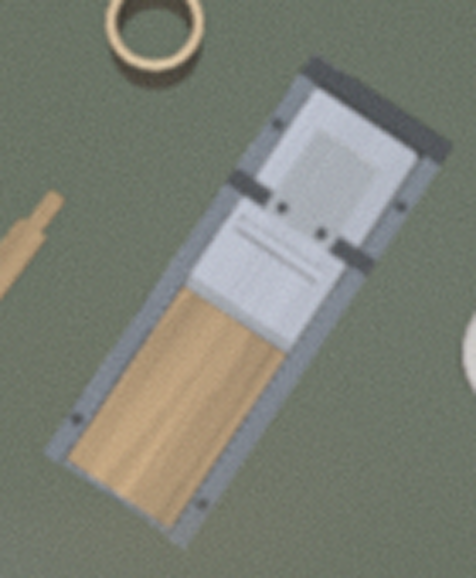

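The crop shows the plate home at the stop (face near 370,120), the leaf lying on it, and the loading plate sprung up at 28 mm. A gap of about 7 mm (240,320) separates the loading plate from the die plate's rear. The bystanders haven't moved.

```bash
python3 -c "
from cell import *
print(job_done(), sense()['time'])"
```

```text
the job is handed in; nothing more can be done
the job is handed in; nothing more can be done
```

The die plate is loaded: it sits home against the end stop, and the loading plate has sprung up behind it. I pressed it down with the shut fingertips behind the ledge at about 12–22 N. I slid it under the bridge and leaf spring to the stop, eased the push, lifted off and moved clear. The job was handed in at about 14 s.

**Last checks:**
- **At the stop:** the forward force rose from 8 to 14 N while the finger moved only about 1 mm. Afterwards the plate top read about 28 mm right up to the stop.
- **Behind the plate:** its rear is about 7 mm past the loading plate, which is back up at 28 mm.
- **Bystanders:** the tube and mould moved under 1.2 mm between readings, and the knife 1.7 mm. I take this as measurement noise, since the robot never came near them.
- **Robot:** wrist force is about zero and it is touching nothing.

**Limits:** the press peaked at about 22 N at the stop, slightly over the suggested 12–20 N. The camera can't rule out a gap under about 2 mm at the stop, so "fully home" rests on the force reading. No checks failed or disagreed.

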